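# Rock the battery pack into the breadboard trainer

## Task

Fit the battery pack that belongs in the empty bay of the breadboard trainer: of the three packs lying on the bench, the oblong one of the size of the bay, not the long slim one nor the square one. Rock it in: with the pack tilted nose-down, set the lower edge of its contact end down on the floor at the contact end of the bay first and pause there a moment, then bring the other end down so that the pack lies flat on the bay floor, and let go.

Things in the scene. Friction and masses are not known exactly. Their poses are not given: they have to be found in the camera images.
- pack: The right pack: grey plastic block 84 mm long (x), 40 wide (y), 38 high (z), about 200 g, flat on the bench. Origin: centre of its underside. Contact end: -x, with two brass strips; white label on top towards +x. Two other grey packs do not fit: a long slim one (118 x 26 x 26) and a square one (56 x 56 x 30). Grip across y, fingertips about 20 mm above its underside.
- pack_toe (a point): Middle of the lower edge of the pack's contact end: 42 mm from the pack's origin along its -x, at the underside. It goes into the bay first, with the pack tilted by 10 to 25 degrees. Axes as the pack's.
- bay (a point): Centre of the bay's floor, 10 mm above the bench. Pocket 90 mm long (x), 46 wide (y), 16 deep; its upper 6 mm widen by a 6 mm bevel all round. Contact end: -x (nearer the robot), marked by two brass strips on the case top. Seated, the pack's axes match these and 22 mm of it stand above the case; let go nearly flat with its toe in, it drops flat by its weight.
- trainer: The fixed breadboard trainer, a low beige case, top 26 mm above the bench. Origin: on the bench right under the bay's centre, axes as the bay's. The case reaches 65 mm to either side in x, 50 mm to -y, 150 mm to +y; a white breadboard stands 9 mm above its top from 84 to 140 mm to +y, with three 6 mm high steel terminals beside it.
There are look-alikes about, which are no part of the job. Leave any orange or red look-alike of the pack alone.

How it is judged:
By the outcome, as a careful person would: the job done as asked, in the order asked, and still so for the second after the job is handed in, with the robot touching nothing.
It also fails if it takes over 45 s, if anything falls off the work surface, if the arm or the gripper's body presses on something with over 40 N, if the wrist force passes 120 N, or if a joint passes its speed limit or range.

## Robot

A 6-joint arm with a two-finger parallel gripper is mounted at the origin on the work surface. World frame = base frame: x ahead of the robot, y to its left, z up, the work surface at z = 0. Lengths are in mm, angles in rad, forces in N, time in s.
With the tool pointing down it reaches from about 250 to 850 mm from the base axis. Payload 12.5 kg.
Tool frame: the origin (TCP) lies midway between the tips of the shut fingers; the grasp point (between the pads) lies 19 mm behind it; z points along the fingers, y is the direction in which the jaws open and shut (so a half turn about z gives the same grasp; the last joint's range is limited). The gripper opens to 93 mm and grips with 3 to 60 N. Pads are 15 mm wide; open, the fingers measure 128 mm over their backs; the gripper's body (75 mm by 188 mm) begins 65 mm behind the grasp point.
Start: joints at [-1.204, 0.351, 1.652, -0, 1.139, -0.085], TCP at [240.138, -494.791, 218.633] pointing down, gripper open.
Joint ranges: [-2.75, 2.75], [-0.79, 2.1], [0.01, 2.65], [-1.57, 4.71], [0.07, 3.14], [-2.87, 2.87]. Speed limits (rad/s): [2.22, 2.22, 2.79, 3.14, 3.14, 3.14].

## Interface

Orientations are given as a rotation vector (axis times angle).
In Python, from station import monitor, optics, bot gives the robot as it stands.
- The arm moves only by the tool apply_moves, never from a script. Its argument "increments" is text: rows parted by semicolons, each of 6 numbers parted by spaces: the shift along the tool's x, y, z normalised to -1 to 1, where 1 is 0.2 m, then the turn, a rotation vector about the tool's x, y, z normalised to -1 to 1, where 1 is 30 degrees. A call has 1 to 12 rows; each row is the pose to reach, as a shift and turn from the pose measured when the call began, along the tool's axes at that moment; what a row does not reach only later rows make up. A row lasts 1/10 s, in which the tool goes at most 50 mm and 8.59 degrees, less where a joint would pass 70% of its speed; a pose out of reach is approached as far as the arm can. A call with a number of a shift or a turn outside -1 to 1 is refused whole. A call with a gripper value outside its range is refused whole. "claw" is the closure, from 0 (fully open) to 1 (shut), set as the call begins (left out, the last holds). The fingers move at their own pace and stop on an object; the grip force is fixed at half the most. Time passes only in rows, so rows that repeat a pose let the fingers close. It gives the time, the measured TCP pose, the force and the opening at its end, in the units of the state.
- monitor.get_obs(): the state, without advancing time (a new reading comes with each control period).
- optics.get_image(name): name is "side" or "top"; returns (picture, depth): 400x640x3 uint8, red, green, blue; 400x640 float32, mm along the optical axis (not along the pixel's ray), 0 where there is no reading.
- optics.camera_params(name): a dict with "intrinsics" (3x3 intrinsics, pixels), "R" (3x3) and "t" (3): a world point X has camera coordinates R X + t. Camera axes: x right, y down, z forward; pixel columns grow to the right and rows downward; lengths in mm; the calibration is good to about 2 mm. A picture is of the moment at which its call begins. camera_params takes no time and is no camera call.
- bot.hand_in(): hands the job in, once; it reports no verdict.
The state is a dict: "t": time; "joint_positions": joint angles; "qvel": joint speeds; "joint_efforts": joint torques, N m; "tcp_pos": TCP position; "tcp_rot": TCP orientation; "wrist_force": force on the tool from outside, world axes, zero at the start; "ft_torque": the same for the moment, N m; "width": opening from 0.0 (shut) to 1.0 (fully open).
Only numpy, scipy, OpenCV 4.12 (cv2) and the standard library are available. Lean on these libraries where they do the work, as an engineer would, in place of code of your own. Each camera call takes 0.05 s, during which the arm holds its last target. There are 200 camera calls.

## Working session

There is one attempt and no reset: what is moved stays moved. The work goes in short steps, Python scripts to look and compute and a tool call to move; the robot and the scene stay as the last step left them, time stands still between calls to the robot, and variables do not carry over. Pictures are saved under pics/ and viewed, about 8 in all and at most 12, crops included, and the job is handed in when it is done.

Besides the shell and the picture viewer there is one more tool, called as name(argument=value, ...) on one line, values as JSON. apply_moves: Moves the arm, as the interface text tells. Scaled input: -1 to 1 covers 0.2 m each way for a shift and 30 degrees each way for a turn. Its arguments: {"type":"object","properties":{"increments":{"type":"string"},"claw":{"type":"number"}},"required":["increments"]}

```bash
mkdir -p pics; ls; cat > h.py <<'E'
import numpy as np, cv2
from station import monitor, optics, bot
from scipy.spatial.transform import Rotation as Ro
def snap(n,f):
    im,d=optics.get_image(n); cv2.imwrite(f'pics/{f}.png',im[...,::-1]); np.savez(f'pics/{f}.npz',im=im,d=d); return im,d
def world(n,d):
    p=optics.camera_params(n);K,R,t=[np.array(p[k]) for k in('intrinsics','R','t')]
    v,u=np.mgrid[:d.shape[0],:d.shape[1]]
    c=np.stack([(u-K[0,2])/K[0,0]*d,(v-K[1,2])/K[1,1]*d,d],-1)
    return (c-t)@R
def proj(n,X):
    p=optics.camera_params(n);K,R,t=[np.array(p[k]) for k in('intrinsics','R','t')]
    c=(K@(R@np.atleast_2d(X).T+t[:,None])).T; return c[:,:2]/c[:,2:]
E
python3 - <<'E'
from h import *
for n in('top','side'):
    snap(n,n+'0'); p=optics.camera_params(n); print(n,p['intrinsics'],-np.array(p['R']).T@p['t'],p['R'][2])
print(monitor.get_obs())
E
```

```text
pics
top [[393.7125041   0.        319.3699538]
 [  0.        393.7125041 201.7461827]
 [  0.          0.          1.       ]] [391.47920196 -64.72388805 800.87493195] [ 0.17348382  0.00843122 -0.98480063]
side [[514.34183316   0.         319.01207734]
 [  0.         514.34183316 197.33515895]
 [  0.           0.           1.        ]] [234.48399786 721.88433512 769.40622377] [ 0.25458317 -0.70815849 -0.65855825]
{'t': 0.1, 'joint_positions': array([-1.20359312e+00,  3.51198247e-01,  1.65232998e+00, -5.07090131e-06,
        1.13907263e+00, -8.46005571e-02]), 'qvel': array([-0.00122984, -0.00096791, -0.00063428, -0.00031951,  0.00087849,
        0.00070947]), 'joint_efforts': array([-5.39498415e-04, -4.98027635e+01, -2.85704648e+01,  6.99422183e-02,
        2.38624995e-02, -2.65504303e-05]), 'tcp_pos': array([ 240.04115416, -494.53173666,  218.15799791]), 'tcp_rot': array([-3.06079971e+00, -7.03450770e-01,  2.30119545e-04]), 'wrist_force': array([0.89234961, 0.34033348, 0.22918224]), 'ft_torque': array([-0.01406371,  0.07660657,  0.0087289 ]), 'width': 1.0012491719109133}
```

View pics/top0.png

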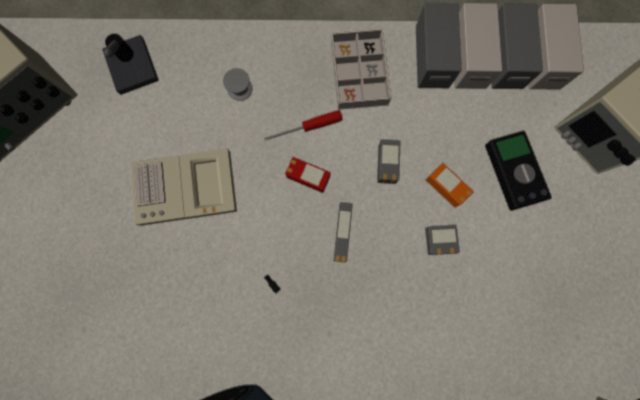

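View pics/side0.png

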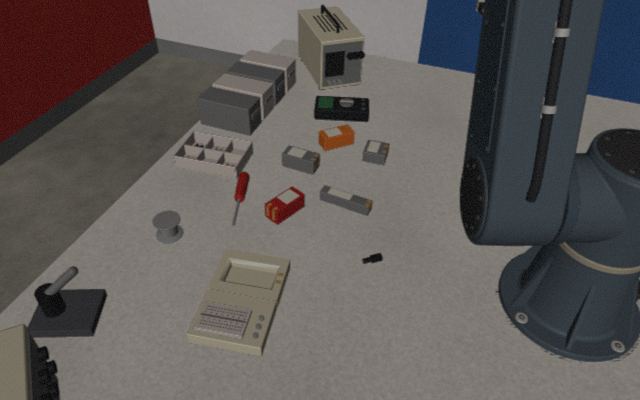

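The top view shows the right pack at (389,161), brass end toward the robot. The bay is at (208,183) with its brass strips at (208,210). The slim pack is at (343,232), the square one at (442,240), and the red and orange look-alikes are at (308,174) and (450,185).

```bash
python3 - <<'E'
from h import *
def rect(P,l):
    r=cv2.minAreaRect(P[:,:2].astype(np.float32)); b=cv2.boxPoints(r)
    e=max([b[1]-b[0],b[2]-b[1]],key=np.linalg.norm); a=np.degrees(np.arctan2(e[1],e[0]))
    print(l,len(P),'c',np.round(r[0],1),'size',np.round(r[1],1),'long axis deg',round(a,1),'zmed',np.median(P[:,2]).round(1))
z=np.load('pics/top0.npz');W=world('top',z['d']);im=z['im']
def roi(u0,u1,v0,v1,z0,z1,W=W):
    w=W[v0:v1,u0:u1].reshape(-1,3); return w[(w[:,2]>z0)&(w[:,2]<z1)]
print('bench z',np.median(W[300:330,300:400,2]), np.std(W[300:330,300:400,2]))
rect(roi(370,410,130,190,32,44),'pack top')
rect(roi(125,245,145,230,21,31),'case top')
rect(roi(190,225,158,206,5,15),'bay floor')
rect(roi(186,232,152,212,-5,22),'pocket')
rect(roi(130,172,160,212,32,40),'breadboard')
s=np.load('pics/side0.npz');S=world('side',s['d'])
rect(roi(275,325,140,178,33,44,S),'side pack top')
rect(roi(180,300,240,360,21,31,S),'side case')
m=cv2.resize(im[130:200,360:420],None,fx=6,fy=6,interpolation=2); b=cv2.resize(im[140:230,180:250],None,fx=5,fy=5,interpolation=2)
h=max(m.shape[0],b.shape[0]); f=lambda q:np.pad(q,((0,h-q.shape[0]),(0,0),(0,0)))
cv2.imwrite('pics/c1.png',np.hstack([f(m),f(b)])[...,::-1])
E
```

```text
bench z -0.4734646939899756 43.84781656324566
pack top 818 c [ 614.8 -197.7] size [39.9 84.3] long axis deg -2.4 zmed 37.7
case top 3936 c [559.2 220.8] size [131.3 201. ] long axis deg -80.7 zmed 25.1
bay floor 924 c [568.  173.5] size [89.  44.7] long axis deg 9.4 zmed 9.4
pocket 1247 c [573.2 170. ] size [140.3  94.9] long axis deg 7.7 zmed 9.9
breadboard 1091 c [552.2 282.2] size [102.4  56.9] long axis deg 9.3 zmed 34.3
side pack top 409 c [ 613.  -196.2] size [43.6 84.9] long axis deg -1.8 zmed 38.2
side case 4226 c [557.3 221.7] size [131.2 204.2] long axis deg -80.6 zmed 26.1
```

View pics/c1.png

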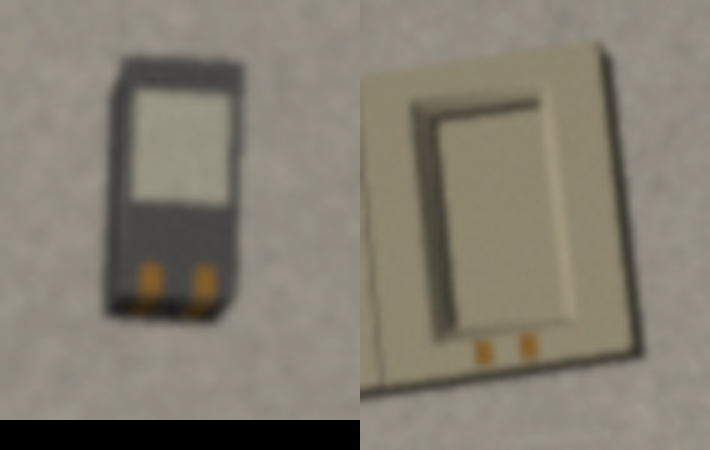

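The crop confirms it: both the pack and the bay have their brass end toward the robot. Pack is at about (614.5,-197.3), yaw -2.2°. Bay is at about (567.3,172), yaw 9.4°.

```bash
cat >> h.py <<'E'
def goal(x,y,z,yaw,tilt=0):
    """TCP goal (world) -> row in present tool axes; yaw = direction of tool x, tilt = nose-down about tool y, degrees"""
    o=monitor.get_obs(); R0=Ro.from_rotvec(o['tcp_rot'])
    R1=Ro.from_euler('Z',yaw,degrees=True)*Ro.from_euler('X',180,degrees=True)*Ro.from_euler('Y',tilt,degrees=True)
    s=R0.inv().apply(np.array([x,y,z])-o['tcp_pos'])/200; w=(R0.inv()*R1).as_rotvec(degrees=True)/30
    print('t',round(o['t'],2),'tcp',o['tcp_pos'].round(1),'F',o['wrist_force'].round(1),'w',round(o['width'],3),'row',s.round(3),w.round(3))
E
python3 -c "
from h import *
goal(614.5,-197.3,120,-2.2)"
```

```text
t 0.1 tcp [ 240.  -494.5  218.2] F [0.9 0.3 0.2] w 1.001 row [ 2.333 -0.519  0.492] [-0.002  0.     0.936]
```

apply_moves(increments="0.25 -0.06 0 0 0 0.25;0.5 -0.12 0 0 0 0.5;0.75 -0.18 0 0 0 0.75;1 -0.24 0 0 0 0.94;1 -0.24 0 0 0 0.94;1 -0.24 0 0 0 0.94")

```text
t: 0.7
tcp_pos: [399.7, -363.1, 218.0]
tcp_rot: [-3.14, 0.058, 0.001]
wrist_force: [-0.5, -0.5, 0.2]
width: 0.999
```

```bash
python3 -c "
from h import *
goal(614.5,-197.3,120,-2.2)"
```

```text
t 0.7 tcp [ 399.7 -363.1  218. ] F [-0.5 -0.5  0.2] w 0.999 row [ 1.043 -0.867  0.49 ] [-0.002  0.002  0.003]
```

apply_moves(increments="0.25 -0.2 0.1 0 0 0;0.5 -0.4 0.2 0 0 0;0.7 -0.6 0.3 0 0 0;0.9 -0.8 0.4 0 0 0;1 -0.867 0.49 0 0 0;1 -0.867 0.49 0 0 0;1 -0.867 0.49 0 0 0;1 -0.867 0.49 0 0 0")

```text
t: 1.5
tcp_pos: [605.1, -198.2, 119.5]
tcp_rot: [-3.14, 0.057, 0.003]
wrist_force: [-0.4, 1.1, 0.4]
width: 1.004
```

```bash
python3 - <<'E'
from h import *
goal(614.5,-197.3,20,-2.2)
im,d=snap('side','s1'); m=cv2.resize(im[90:200,230:380],None,fx=4,fy=4,interpolation=2)
cv2.imwrite('pics/c2.png',m[...,::-1])
E
```

```text
t 1.5 tcp [ 605.1 -198.2  119.5] F [-0.4  1.1  0.4] w 1.004 row [ 0.048 -0.006  0.497] [-0.002  0.004  0.004]
```

View pics/c2.png

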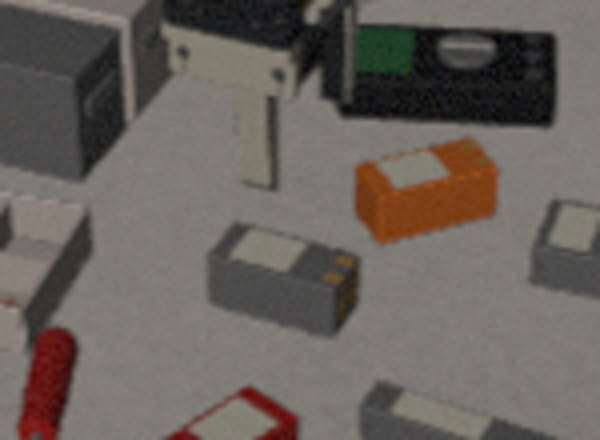

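The gripper is above the pack, and the space on both sides is clear. Going down to grip.

apply_moves(increments="0.048 -0.006 0.15 0 0 0;0.048 -0.006 0.3 0 0 0;0.048 -0.006 0.42 0 0 0;0.048 -0.006 0.497 0 0 0;0.048 -0.006 0.497 0 0 0;0.048 -0.006 0.497 0 0 0")

```text
t: 2.15
tcp_pos: [614.8, -198.7, 21.9]
tcp_rot: [-3.141, 0.059, -0.0]
wrist_force: [0.2, -0.5, 0.9]
width: 1.0
```

apply_moves(increments="0 0 0 0 0 0;0 0 0 0 0 0;0 0 0 0 0 0;0 0 0 0 0 0;0 0 0 0 0 0;0 0 0 0 0 0;0 0 0 0 0 0;0 0 0 0 0 0;0 0 0 0 0 0;0 0 0 0 0 0", claw=1)

```text
t: 3.15
tcp_pos: [614.7, -198.5, 21.8]
tcp_rot: [-3.14, 0.059, 0.0]
wrist_force: [0.2, 1.2, 0.8]
width: 0.428
```

```bash
python3 - <<'E'
from h import *
goal(614.5,-197.3,20,-2.2)
E
```

```text
t 3.15 tcp [ 614.7 -198.5   21.8] F [0.2 1.2 0.8] w 0.428 row [-0.001 -0.006  0.009] [-0.001  0.     0.001]
```

apply_moves(increments="0 0 -0.1 0 0 0;0 0 -0.25 0 0 0;0 0 -0.45 0 0 0;0 -0.15 -0.6 0 0 0;0 -0.35 -0.65 0 0 0;-0.05 -0.55 -0.65 0 0 0;-0.1 -0.75 -0.65 0 0 0;-0.1 -0.9 -0.65 0 0 0;-0.1 -1 -0.65 0 0 0;-0.1 -1 -0.65 0 0 0;-0.1 -1 -0.65 0 0 0")

```text
t: 4.25
tcp_pos: [602.2, 1.8, 151.7]
tcp_rot: [-3.141, 0.058, 0.001]
wrist_force: [0.4, -0.3, -2.2]
width: 0.424
```

```bash
python3 - <<'E'
from h import *
goal(567.3,172,150,9.4,0)
E
```

```text
t 4.25 tcp [602.2   1.8 151.7] F [ 0.4 -0.3 -2.2] w 0.424 row [-0.206 -0.844  0.009] [-0.001  0.001 -0.384]
```

apply_moves(increments="-0.05 -0.2 0 0 0 -0.1;-0.1 -0.4 0 0 0 -0.2;-0.15 -0.6 0 0 0 -0.3;-0.2 -0.75 0 0 0 -0.38;-0.206 -0.844 0.009 0 0 -0.384;-0.206 -0.844 0.009 0 0 -0.384;-0.206 -0.844 0.009 0 0 -0.384;-0.206 -0.844 0.009 0 0 -0.384;-0.206 -0.844 0.009 0 0 -0.384")

```text
t: 5.15
tcp_pos: [567.6, 170.8, 150.0]
tcp_rot: [-3.131, -0.255, 0.001]
wrist_force: [0.2, 0.3, -1.7]
width: 0.43
```

```bash
python3 - <<'E'
from h import *
goal(567.3,172,150,9.4,0)
im,d=snap('side','s2'); im2,d2=snap('top','t2')
a=cv2.resize(im[150:350,180:330],None,fx=2.5,fy=2.5,interpolation=2);b=cv2.resize(im2[120:240,120:250],None,fx=3,fy=3,interpolation=2)
h=max(a.shape[0],b.shape[0]); f=lambda q:np.pad(q,((0,h-q.shape[0]),(0,0),(0,0)))
cv2.imwrite('pics/c3.png',np.hstack([f(a),f(b)])[...,::-1])
E
```

```text
t 5.15 tcp [567.6 170.8 150. ] F [ 0.2  0.3 -1.7] w 0.43 row [-0.001 -0.006  0.   ] [-0.001  0.001 -0.003]
```

View pics/c3.png

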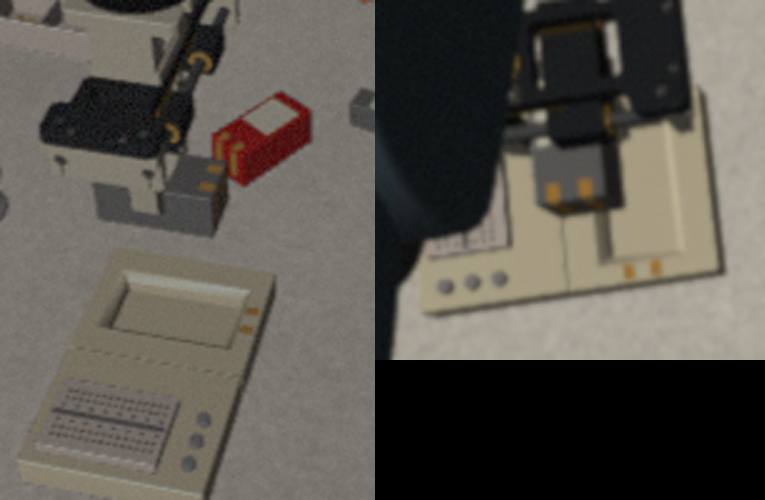

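The pack is held straight, brass end toward the robot. Next I measure its ends relative to the TCP from depth.

```bash
python3 - <<'E'
from h import *
T=np.array([567.6,170.8,0]); c,s=np.cos(np.radians(9.4)),np.sin(np.radians(9.4))
for n,f,(u0,u1,v0,v1) in(('side','s2',(214,275,208,246)),('top','t2',(170,206,165,195))):
    W=world(n,np.load(f'pics/{f}.npz')['d'])[v0:v1,u0:u1].reshape(-1,3)-T
    L=np.c_[W[:,0]*c+W[:,1]*s,-W[:,0]*s+W[:,1]*c,W[:,2]]
    L=L[(L[:,2]>120)&(L[:,2]<170)&(abs(L[:,0])<50)&(abs(L[:,1])<24)]
    print(n,len(L),'pct1/3/97/99 \n',np.percentile(L,[0.5,2,50,98,99.5],axis=0).round(1))
    if n=='side':
        F=L[(L[:,2]<160)&(L[:,0]>-38)]; print(np.polyfit(F[:,0],F[:,1],1),len(F))
E
```

```text
side 1059 pct1/3/97/99 
 [[-43.4 -22.3 129.6]
 [-43.2 -19.2 130.8]
 [-19.   18.2 157.1]
 [ 37.6  21.4 168.3]
 [ 39.6  21.8 168.9]]
[-4.84363975e-03  1.94354740e+01] 463
top 688 pct1/3/97/99 
 [[-42.1 -21.2 130.1]
 [-41.8 -20.9 132.3]
 [-28.6  -3.5 164.7]
 [ -6.6  18.5 167.8]
 [ -4.3  20.4 168. ]]
```

```bash
cat >> h.py <<'E'
YAW=9.4; BAY=np.array([566.5,172,10.])
def toe(h,tilt,tx=-41.,ty=0.):
    Rz=Ro.from_euler('z',YAW,degrees=True); Rp=Rz*Ro.from_euler('y',-tilt,degrees=True)
    p=BAY+Rz.apply([tx,ty,h])+Rp.apply([42.5,0,21.3]); goal(*p,YAW,tilt); return p
def where():
    o=monitor.get_obs(); Rz=Ro.from_euler('z',YAW,degrees=True); Rp=Ro.from_rotvec(o['tcp_rot'])*Ro.from_euler('x',180,degrees=True)
    q=Rz.inv().apply(o['tcp_pos']-Rp.apply([42.5,0,21.3])-BAY); print('toe in bay',q.round(1),'euler zyx',Ro.from_matrix((Rz.inv()*Rp).as_matrix()).as_euler('zyx',degrees=True).round(1))
E
python3 -c "
from h import *
where();toe(30,13)"
```

```text
toe in bay [-41.6  -0.9 118.8] euler zyx [-0.1  0.   0. ]
t 5.25 tcp [567.5 171.2 150.1] F [ 0.9  0.3 -1.8] w 0.43 row [-0.026 -0.004  0.399] [-0.001  0.434 -0.002]
```

apply_moves(increments="-0.01 -0.004 0.05 0 0.1 0;-0.02 -0.004 0.12 0 0.2 0;-0.026 -0.004 0.2 0 0.3 0;-0.026 -0.004 0.28 0 0.4 0;-0.026 -0.004 0.35 0 0.434 0;-0.026 -0.004 0.399 0 0.434 0;-0.026 -0.004 0.399 0 0.434 0;-0.026 -0.004 0.399 0 0.434 0;-0.026 -0.004 0.399 0 0.434 0")

```text
t: 6.15
tcp_pos: [562.9, 171.3, 71.0]
tcp_rot: [-3.092, -0.252, -0.354]
wrist_force: [-0.5, 0.3, -2.7]
width: 0.424
```

```bash
python3 - <<'E'
from h import *
where();toe(8,13)
im,d=snap('side','s3'); im2,d2=snap('top','t3')
a=cv2.resize(im[200:330,190:320],None,fx=4,fy=4,interpolation=2);b=cv2.resize(im2[140:240,150:250],None,fx=2.6,fy=2.6,interpolation=2)
h=max(a.shape[0],b.shape[0]); f=lambda q:np.pad(q,((0,h-q.shape[0]),(0,0),(0,0)))
cv2.imwrite('pics/c4.png',np.hstack([f(a),f(b)])[...,::-1])
E
```

```text
toe in bay [-40.3  -0.   30.7] euler zyx [ -0.1 -13.1   0. ]
t 6.15 tcp [562.9 171.3  71. ] F [-0.5  0.3 -2.7] w 0.424 row [-0.029 -0.     0.11 ] [-0.    -0.002 -0.003]
```

View pics/c4.png

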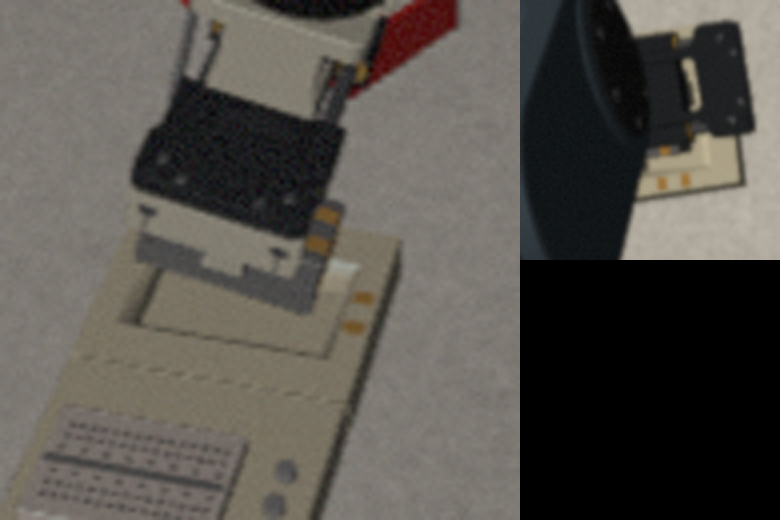

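The pack is tilted 13° with its toe over the contact end of the bay and aligned. Going down.

apply_moves(increments="-0.008 0 0.03 0 0 0;-0.016 0 0.06 0 0 0;-0.024 0 0.09 0 0 0;-0.029 0 0.11 0 0 0;-0.029 0 0.11 0 0 0;-0.029 0 0.11 0 0 0")

```text
t: 6.85
tcp_pos: [562.1, 171.2, 48.1]
tcp_rot: [-3.092, -0.252, -0.353]
wrist_force: [0.9, 0.0, -2.1]
width: 0.427
```

```bash
python3 -c "
from h import *
where();toe(1.5,13)"
```

```text
toe in bay [-41.1  -0.    7.7] euler zyx [ -0.1 -13.    0. ]
t 6.85 tcp [562.1 171.2  48.1] F [ 0.9  0.  -2.1] w 0.427 row [-0.006 -0.     0.031] [-0.    -0.001 -0.003]
```

apply_moves(increments="-0.002 0 0.01 0 0 0;-0.004 0 0.02 0 0 0;-0.006 0 0.031 0 0 0;-0.006 0 0.031 0 0 0;-0.006 0 0.031 0 0 0")

```text
t: 7.35
tcp_pos: [562.2, 171.2, 41.7]
tcp_rot: [-3.092, -0.252, -0.353]
wrist_force: [0.3, 0.0, -3.1]
width: 0.424
```

```bash
python3 -c "
from h import *
where();toe(0,13)"
```

```text
toe in bay [-40.9  -0.    1.4] euler zyx [ -0.1 -13.    0. ]
t 7.35 tcp [562.2 171.2  41.7] F [ 0.3  0.  -3.1] w 0.424 row [-0.002 -0.     0.007] [-0.    -0.001 -0.003]
```

apply_moves(increments="-0.0015 0 0.005 0 0 0;-0.0015 0 0.007 0 0 0;-0.0015 0 0.007 0 0 0")

```text
t: 7.65
tcp_pos: [562.5, 171.3, 40.5]
tcp_rot: [-3.092, -0.252, -0.354]
wrist_force: [-0.1, 0.2, -0.2]
width: 0.432
```

```bash
python3 -c "
from h import *
where();toe(-1,13)"
```

```text
toe in bay [-40.7  -0.    0.1] euler zyx [ -0.1 -13.1   0. ]
t 7.65 tcp [562.5 171.3  40.5] F [-0.1  0.2 -0.2] w 0.432 row [-0.003 -0.     0.005] [-0.    -0.002 -0.003]
```

apply_moves(increments="-0.003 0 0.004 0 0 0;-0.003 0 0.005 0 0 0;-0.003 0 0.005 0 0 0")

```text
t: 7.95
tcp_pos: [562.8, 171.3, 40.1]
tcp_rot: [-3.092, -0.252, -0.356]
wrist_force: [-0.6, -1.6, 5.8]
width: 0.425
```

```bash
python3 -c "
from h import *
where();toe(-1,13)"
```

```text
toe in bay [-40.3   0.   -0.3] euler zyx [ -0.1 -13.2   0. ]
t 7.95 tcp [562.8 171.3  40.1] F [-0.6 -1.6  5.8] w 0.425 row [-0.004 -0.     0.003] [-0.    -0.005 -0.003]
```

Contact: about 8 N up at a toe height of about 0. Pausing there, then looking.

apply_moves(increments="-0.003 0 0.003 0 0 0;-0.003 0 0.003 0 0 0;-0.003 0 0.003 0 0 0;-0.003 0 0.003 0 0 0;-0.003 0 0.003 0 0 0;-0.003 0 0.003 0 0 0;-0.003 0 0.003 0 0 0;-0.003 0 0.003 0 0 0;-0.003 0 0.003 0 0 0;-0.003 0 0.003 0 0 0")

```text
t: 8.95
tcp_pos: [562.9, 171.4, 40.0]
tcp_rot: [-3.091, -0.252, -0.359]
wrist_force: [0.2, -0.4, 5.3]
width: 0.428
```

```bash
python3 - <<'E'
from h import *
where()
for t in (10,7,4,2,1): print(t);toe(-0.3,t,-40.5)
im,d=snap('side','s4')
cv2.imwrite('pics/c5.png',cv2.resize(im[200:330,190:320],None,fx=4,fy=4,interpolation=2)[...,::-1])
E
```

```text
toe in bay [-40.2   0.   -0.4] euler zyx [ -0.1 -13.2   0. ]
10
t 8.95 tcp [562.9 171.4  40. ] F [ 0.2 -0.4  5.3] w 0.428 row [ 0.004 -0.     0.011] [-0.001 -0.108 -0.002]
7
t 8.95 tcp [562.9 171.4  40. ] F [ 0.2 -0.4  5.3] w 0.428 row [ 0.009 -0.     0.023] [-0.001 -0.208 -0.002]
4
t 8.95 tcp [562.9 171.4  40. ] F [ 0.2 -0.4  5.3] w 0.428 row [ 0.013 -0.     0.034] [-0.001 -0.308 -0.002]
2
t 8.95 tcp [562.9 171.4  40. ] F [ 0.2 -0.4  5.3] w 0.428 row [ 0.015 -0.     0.042] [-0.001 -0.375 -0.002]
1
t 8.95 tcp [562.9 171.4  40. ] F [ 0.2 -0.4  5.3] w 0.428 row [ 0.016 -0.     0.046] [-0.001 -0.408 -0.002]
```

View pics/c5.png

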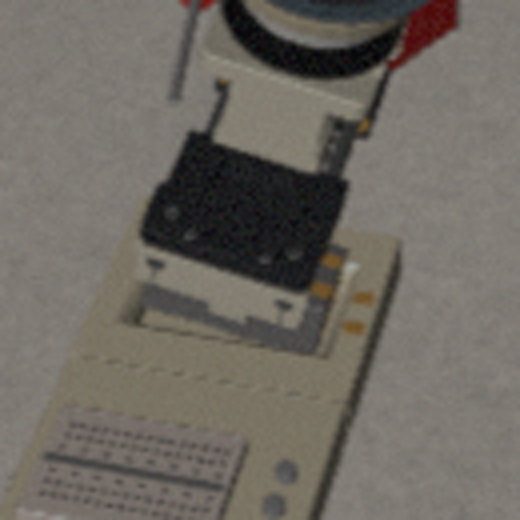

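The toe is on the floor at the contact end, inside the pocket (crop ~(320,350)), with the far end raised. Now rocking it down.

apply_moves(increments="0.002 0 0.005 0 -0.05 0;0.004 0 0.011 0 -0.108 0;0.006 0 0.017 0 -0.158 0;0.009 0 0.023 0 -0.208 0;0.011 0 0.028 0 -0.258 0;0.013 0 0.034 0 -0.308 0;0.014 0 0.038 0 -0.342 0;0.015 0 0.042 0 -0.375 0;0.016 0 0.046 0 -0.408 0;0.016 0 0.046 0 -0.408 0;0.016 0 0.046 0 -0.408 0")

```text
t: 10.1
tcp_pos: [568.3, 172.3, 32.0]
tcp_rot: [-3.129, -0.255, -0.028]
wrist_force: [1.4, -0.3, 3.8]
width: 0.427
```

```bash
python3 - <<'E'
from h import *
where();toe(-0.3,0,-40.5)
E
```

```text
toe in bay [-40.3   0.   -0.1] euler zyx [-0.1 -1.   0. ]
t 10.1 tcp [568.3 172.3  32. ] F [ 1.4 -0.3  3.8] w 0.427 row [ 0.001 -0.     0.005] [-0.001 -0.035 -0.002]
```

apply_moves(increments="0.001 0 0.003 0 -0.02 0;0.001 0 0.005 0 -0.035 0;0.001 0 0.005 0 -0.035 0;0.001 0 0.005 0 -0.035 0;0.001 0 0.005 0 -0.035 0")

```text
t: 10.6
tcp_pos: [568.3, 172.2, 31.8]
tcp_rot: [-3.131, -0.255, 0.001]
wrist_force: [-4.8, -2.7, 13.2]
width: 0.428
```

```bash
python3 - <<'E'
from h import *
where();toe(0,0,-40.5)
im,d=snap('side','s5')
cv2.imwrite('pics/c6.png',cv2.resize(im[200:330,190:320],None,fx=4,fy=4,interpolation=2)[...,::-1])
E
```

```text
toe in bay [-40.7   0.    0.5] euler zyx [-0.1  0.   0. ]
t 10.6 tcp [568.3 172.2  31.8] F [-4.8 -2.7 13.2] w 0.428 row [ 0.001 -0.     0.002] [-0.001  0.001 -0.002]
```

View pics/c6.png

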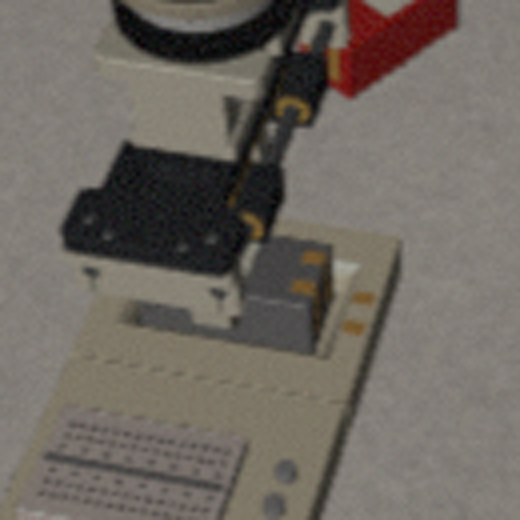

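The pack lies flat and carries 13 N, so it is on the floor. Letting go, then rising.

apply_moves(increments="0 0 0 0 0 0;0 0 0 0 0 0;0 0 0 0 0 0;0 0 0 0 0 0;0 0 0 0 0 0;0 0 0 0 0 0;0 0 0 0 0 0;0 0 0 0 0 0", claw=0.2)

```text
t: 11.45
tcp_pos: [568.3, 172.2, 31.8]
tcp_rot: [-3.131, -0.256, 0.001]
wrist_force: [0.0, -0.4, -0.1]
width: 0.802
```

apply_moves(increments="0 0 -0.05 0 0 0;0 0 -0.15 0 0 0;0 0 -0.3 0 0 0;0 0 -0.45 0 0 0;0 0 -0.6 0 0 0;0 0.2 -0.7 0 0 0;0 0.4 -0.7 0 0 0;0 0.6 -0.7 0 0 0;0 0.8 -0.7 0 0 0;0 1 -0.7 0 0 0;0 1 -0.7 0 0 0;0 1 -0.7 0 0 0")

```text
t: 12.65
tcp_pos: [600.7, -25.5, 172.2]
tcp_rot: [-3.131, -0.253, 0.0]
wrist_force: [-0.1, 0.4, 0.1]
width: 0.799
```

```bash
python3 - <<'E'
from h import *
o=monitor.get_obs();print(o['t'],o['tcp_pos'],o['width'])
im,d=snap('side','s6'); im2,d2=snap('top','t6')
for n,dd,(u0,u1,v0,v1) in(('top',d2,(170,245,140,225)),('side',d,(190,310,220,310))):
    w=world(n,dd)[v0:v1,u0:u1].reshape(-1,3); w=w[(w[:,2]>40)&(w[:,2]<60)&(abs(w[:,0]-567)<55)&(abs(w[:,1]-172)<40)]
    r=cv2.minAreaRect(w[:,:2].astype(np.float32)); A=np.c_[w[:,:2]-w[:,:2].mean(0),np.ones(len(w))]
    print(n,r,np.median(w[:,2]),'slopes deg',np.degrees(np.linalg.lstsq(A,w[:,2],rcond=None)[0][:2]))
a=cv2.resize(im[200:330,190:320],None,fx=3,fy=3,interpolation=2);b=cv2.resize(im2[130:240,120:250],None,fx=3,fy=3,interpolation=2)
h=max(a.shape[0],b.shape[0]); f=lambda q:np.pad(q,((0,h-q.shape[0]),(0,0),(0,0)))
cv2.imwrite('pics/c7.png',np.hstack([f(a),f(b)])[...,::-1])
E
```

```text
12.65 [600.74844244 -25.51472072 172.17638997] 0.799126935006837
top ((0.0, 0.0), (0.0, 0.0), 0.0) nan slopes deg [0. 0.]
side ((567.274658203125, 172.538818359375), (85.0999755859375, 42.35820388793945), 9.248122215270996) 48.058025411564174 slopes deg [ 1.13217522 -3.01141002]<stdin>:6: RuntimeWarning: Mean of empty slice.
  ret = um.true_divide(
  return _methods._mean(a, axis=axis, dtype=dtype,
  ret = ret.dtype.type(ret / rcount)
```

View pics/c7.png

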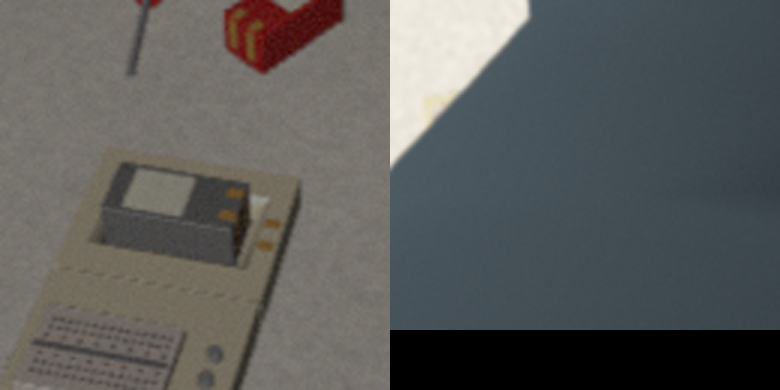

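```bash
python3 - <<'E'
from h import *
w=world('side',np.load('pics/s6.npz')['d'])[220:310,190:310].reshape(-1,3)-[567.3,172.5,0]
c,s=np.cos(.162),np.sin(.162); L=np.c_[w[:,0]*c+w[:,1]*s,-w[:,0]*s+w[:,1]*c,w[:,2]]
L=L[(L[:,2]>42)&(L[:,2]<56)&(abs(L[:,0])<38)&(abs(L[:,1])<15)]
print(len(L),L[:,2].mean(),np.degrees(np.linalg.lstsq(np.c_[L[:,:2],np.ones(len(L))],L[:,2],rcond=None)[0][:2]))
bot.hand_in()
E
```

```text
513 48.521386938952624 [0.33308332 0.18583962]
the job is handed in; nothing more can be done
```

The oblong pack is seated flat in the trainer's bay and I've handed the job in; hand-in reports no verdict.

- **Pack:** I gripped the 84 x 40 mm pack across its width; the fingers stopped at about 40 mm.
- **Rocking in:** I tilted it 13° nose-down and set its contact edge on the floor at the contact end. Contact showed as about 8 N. I held it there for about 1 s, brought the other end down flat, let go and moved clear.
- **Final check (side camera):** The pack's top is 48.5 mm above the bench, where 48 was expected. Its tilt is under 0.4° and its yaw is 9.2°, against 9.4° for the bay. Its centre is within about 1 mm of the bay's.
- **Clearance and limits:** The gripper was well away and read about zero force. The last reading was 12.65 s of the 45 s, and the highest wrist force reported at the end of a move was about 14 N.

Two checks did not work out cleanly:
- **Top camera:** The arm blocked its last view, so the final check rests on the side camera alone.
- **First slope fit:** It read up to 3° because it included points from the pack's side face. Limiting it to the top face gave the flat result above.

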